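# Tap the die wedge tight

### The job

Lock the sealing die in its bed: take the mallet from the rubber mat and drive the wooden wedge in sideways, striking its thick end with at least two separate light taps and drawing the mallet clear after each, until it stops advancing and sits tight; never strike or push hard. Touch the wedge, die and bed only with the mallet, leave the other things alone, and finally lay the mallet flat back on the mat and let go.

Things in the scene. Friction and masses are not known exactly. Their poses are not given: they have to be found in the camera images.
- wedge: Brown wooden wedge, captive in the bed: it slides only lengthwise, along the near (-x) side of the die. 150 mm long, 30 mm high, tapering 1 in 7 from 38 to 17 mm. Origin: centre of the flat face of its thick end, 42 mm above the table. Its +y points from there to the thin end and is the way to drive it; +z up; axes parallel to the bed's. Pushed or struck with over 40 N it splits.
- wedge_butt (a point): The face to strike, same point and axes as the wedge: end of a block 40 mm wide (x), 34 mm high, outside the bed's -y edge. It slides at about 4 N (more while moving fast, 15 N per m/s), takes the die along to the stop, then within a few mm resists steeply and jams, 12 to 80 mm on: where, must be felt. Tight when 15 to 25 N no longer moves it (over 8 N of wedge on die, holds by itself).
- bed: Fixed steel bed, plate 200 x 200 mm, 25 mm thick; steel bars on it up to 59 mm above the table: a fence along the -x edge (the wedge runs along it) and the die's back stop near the +x edge, set differently each time. Origin: centre of the underside. When tight, the wedge's butt face still stands 8 mm or more outside the bed's -y edge (y = -100 mm).
- die: Loose aluminium sealing die lying in the bed, 0.5 kg: plate about 95 x 110 mm, 30 mm thick, with a round 60 mm hole. Origin: centre of the underside. Shoved a few millimetres by the wedge.
- mallet: Mallet with black box head and pale wooden handle, 0.3 to 0.5 kg, lying flat. +x runs along the handle to the head, +z up. Origin: at underside level, below the place to grip. Handle 22 mm wide (y), 24 mm high, centre line 20 mm above the origin, from x = -110 to the head at +40 mm, with a knob 28 mm wide, 40 mm high at the tail end (x = -129 to -107 mm).
- mallet_head (a point): Centre of the mallet's head, 60 mm along the mallet's +x from its origin and 20 mm up. Head 40 mm (x) by 90 mm (y) by 40 mm (z); the striking faces are its two flat ends, 45 mm to either side along y.
- mat: Fixed grey rubber mat on the table, 320 x 220 mm, 3 mm thick, on which the mallet lies. Origin: centre of the underside; x along its length.
- pot_a: Bystander: filled clear pot with lid, 80 mm wide, 92 mm high. Origin: centre of the underside.
- pot_b: Bystander: filled clear pot like pot_a.
- pot_c: Bystander: filled clear pot like pot_a.
- lids: Bystander: stack of white lids, 87 mm wide, 28 mm high. Origin: centre of the underside.
- spare_ring: Bystander: steel ring 90 mm wide, 16 mm high. Origin: centre of the underside.
- film_roll: Bystander: white roll of sealing film standing upright, 90 mm wide, 70 mm high. Origin: centre of the underside.
- screwdriver: Bystander: screwdriver lying on the table. Origin: on its underside.
Mind the look-alikes: they are no part of the job. Several things have the shape of the mallet; the one meant has the colours described above.

How it is judged:
By the outcome, as a careful person would: the job done as asked, in the order asked, and still so for the second after the job is handed in, with the robot touching nothing.
It also fails if it takes over 54 s, if anything falls off the work surface, if the arm or the gripper's body presses on something with over 40 N, if the wrist force passes 120 N, or if a joint passes its speed limit or range.

### The arm

A 6-joint arm with a two-finger parallel gripper is mounted at the origin on the work surface. World frame = base frame: x ahead of the robot, y to its left, z up, the work surface at z = 0. Lengths are in m, angles in degrees, forces in N, time in s.
With the tool pointing down it reaches from about 0.25 to 0.725 m from the base axis. Payload 9.7 kg.
Tool frame: the origin (TCP) lies at the very end of the fingers, on their centre line; the grasp point (between the pads) lies 19 mm behind it (bot.grip_depth is the distance from the TCP to the grasp point, in m); z points along the fingers, y is the direction in which the jaws open and shut (so a half turn about z gives the same grasp; the last joint's range is limited). The gripper opens to 85 mm and grips with 20 to 120 N. Pads are 22 mm wide; open, the fingers measure 114 mm over their backs; the gripper's body (76 mm by 85 mm) begins 54 mm behind the grasp point. The pads swing forward as they close: fully open they stand 13 mm farther back than shut.
Start: joints at [66.635, 4.979, 10.078, 95.1, 0, 90], TCP at [0.218, 0.505, 0.231] pointing down, gripper open.
Joint ranges: [-179.16, 179.16], [-48.56, 103.87], [-65.8, 70.77], [-126.05, 130.52], [-82.76, 87.17], [-180, 180]. Speed limits (degrees/s): [127.2, 127.2, 147.25, 180, 180, 180].

### API

Orientations are given as [roll, pitch, yaw] about the fixed x, y, z axes, in that order (R = Rz(yaw) Ry(pitch) Rx(roll)).
In Python, from workcell import telemetry, optics, order, bot gives the robot as it stands. The module is installed in compiled form; this text tells all that it offers.
- The arm moves only by the shell command python3 -m inch 'ROWS' [FORCE]. ROWS is JSON, a list of rows, each a list of 7 numbers: the shift along the tool's x, y, z in m, then the turn, a rotation vector about the tool's x, y, z in rad, then the closure, from 0 (fully open) to 1 (shut). In form: [[tx, ty, tz, rx, ry, rz, grip], ...]. A call has 1 to 12 rows; each row is the pose to reach, as a shift and turn from the pose commanded when the call began, along the tool's axes at that moment; what a row does not reach only later rows make up. A row lasts 1/12 s, in which the tool goes at most 41.7 mm and 7.16 degrees, less where a joint would pass 70% of its speed; a pose out of reach is approached as far as the arm can. A call with a gripper value outside its range is refused whole. The fingers move at their own pace and stop on an object; FORCE is the grip in N (left out, the last holds). Time passes only in rows, so rows that repeat a pose let the fingers close. It gives the time, the measured TCP pose, the force and the opening at its end, in the units of the state.
- telemetry.get_obs(): the state, without advancing time (a new reading comes with each control period).
- optics.camera(name): name is "side" or "top"; returns (picture, depth): 400x640x3 uint8, red, green, blue; 400x640 float32, m along the optical axis (not along the pixel's ray), 0 where there is no reading.
- optics.camera_info(name): a dict with "camera_matrix" (3x3 intrinsics, pixels), "k1" (the pictures are not rectified: a ray, as slopes to the right and down, at radius r is drawn at 1 + k1 r^2 times it, then the intrinsics apply), "xyz" and "attitude" of the camera in the world. Camera axes: x right, y down, z forward; pixel columns grow to the right and rows downward; lengths in m; the calibration is good to about 2 mm. A picture is of the moment at which its call begins. camera_info takes no time and is no camera call.
- order.job_done(): hands the job in, once; it reports no verdict.
The state is a dict: "time": time; "q": joint angles; "qd": joint speeds; "joint_efforts": joint torques, N m; "ee_pos": TCP position; "tcp_rot": TCP orientation; "wrist_force": force on the tool from outside, world axes, zero at the start; "torque": the same for the moment, N m; "opening": finger opening in m.
Only numpy, scipy, OpenCV 4.12 (cv2) and the standard library are available. Lean on these libraries where they do the work, as an engineer would, in place of code of your own. Each camera call takes 0.05 s, during which the arm holds its last target. There are 200 camera calls.

## Working session

There is one attempt and no reset: what is moved stays moved. The work goes in short steps, Python scripts to look and compute and a shell command to move; the robot and the scene stay as the last step left them, time stands still between calls to the robot, and variables do not carry over. Pictures are saved under pics/ and viewed, about 8 in all and at most 12, crops included, and the job is handed in when it is done.

```bash
mkdir -p pics; cat > h.py <<'E'
import numpy as np, cv2
from scipy.spatial.transform import Rotation as R
from workcell import telemetry, optics, order, bot
def shot(n,tag):
    p,d=optics.camera(n); cv2.imwrite(f'pics/{tag}.png',cv2.cvtColor(p,cv2.COLOR_RGB2BGR)); np.save(f'pics/{tag}.npy',d); return p,d
def cam(n):
    i=optics.camera_info(n); return np.array(i['camera_matrix']),i['k1'],np.array(i['xyz']),R.from_euler('xyz',i['attitude'],degrees=True).as_matrix()
def rays(n,uv):
    K,k1,t,Rm=cam(n); uv=np.atleast_2d(uv).astype(float)
    s=cv2.undistortPoints(uv[:,None],K,np.array([k1,0,0,0.]))[:,0]
    return t,Rm,np.c_[s,np.ones(len(s))]
def atz(n,uv,z):
    t,Rm,s=rays(n,uv); d=s@Rm.T; return t+d*((z-t[2])/d[:,2])[:,None]
def atd(n,uv,D):
    uv=np.atleast_2d(uv); t,Rm,s=rays(n,uv); dd=np.array([D[int(v),int(u)] for u,v in uv]); return t+(s*dd[:,None])@Rm.T
def proj(n,P):
    K,k1,t,Rm=cam(n); c=(np.atleast_2d(P)-t)@Rm; s=c[:,:2]/c[:,2:]; s=s*(1+k1*(s**2).sum(1,keepdims=True)); return s@K[:2,:2].T+K[:2,2]
def tri(uv1,n1,uv2,n2):
    t1,R1,s1=rays(n1,uv1);t2,R2,s2=rays(n2,uv2);a=(s1@R1.T)[0];b=(s2@R2.T)[0]
    x=np.linalg.lstsq(np.c_[a,-b],t2-t1,rcond=None)[0]; return (t1+a*x[0]+t2+b*x[1])/2, np.linalg.norm(t1+a*x[0]-t2-b*x[1])
E
python3 - <<'E'
from h import *
for n in('top','side'):
    print(n,optics.camera_info(n)); shot(n,n+'0')
print(telemetry.get_obs())
E
```

```text
top {'camera_matrix': array([[393.18149014,   0.        , 312.25055368],
       [  0.        , 393.18149014, 201.38372919],
       [  0.        ,   0.        ,   1.        ]]), 'k1': -0.04682683996302321, 'xyz': array([ 0.32229242, -0.02336954,  1.35724917]), 'attitude': array([-174.16621977,   -0.69430795,  -91.66690309])}
side {'camera_matrix': array([[363.60031166,   0.        , 316.09348477],
       [  0.        , 363.60031166, 200.47419098],
       [  0.        ,   0.        ,   1.        ]]), 'k1': -0.033608117585954854, 'xyz': array([-0.04650385, -0.88821643,  0.65459146]), 'attitude': array([-1.20853173e+02,  9.95825770e-02, -2.97376376e+01])}
{'time': 0.1, 'q': array([ 6.66339972e+01,  5.00666051e+00,  1.00375440e+01,  9.51004185e+01,
       -1.18384816e-04,  8.99994618e+01]), 'qd': array([-3.85732219e-02, -6.41169579e-02,  5.29713188e-05, -1.79714423e-03,
        1.29128172e-01, -4.65001062e-02]), 'joint_efforts': array([-6.32489900e-04, -5.21558332e+01,  4.65654123e+01,  1.60345563e-02,
       -2.18878620e-05,  2.76588071e-05]), 'ee_pos': array([0.21804406, 0.50469001, 0.23065335]), 'tcp_rot': array([-1.79930465e+02,  1.17731560e-04,  1.56634536e+02]), 'wrist_force': array([0.58700312, 1.06055951, 0.23873576]), 'torque': array([0.02801077, 0.02748306, 0.01505887]), 'opening': 0.08483317254369445}
```

View pics/top0.png

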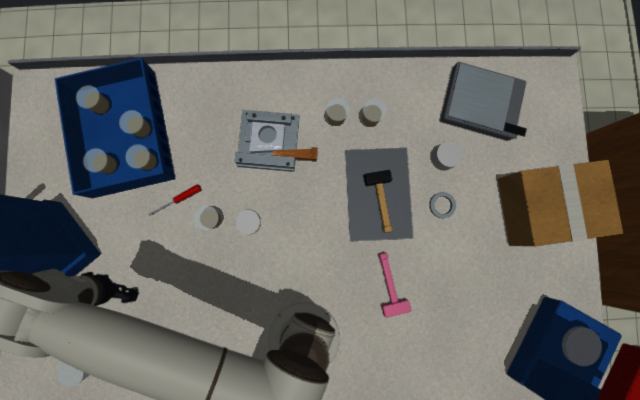

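View pics/side0.png

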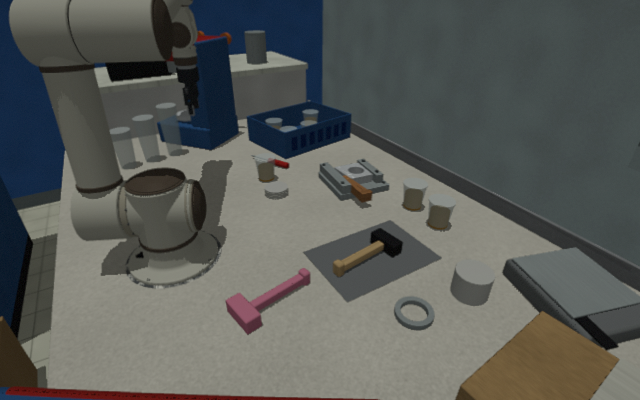

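Candidates for the mallet: the black-head, pale-handle one on the mat (top 378,178→388,228; side 387,243→338,268), and the pink one (top 395,308 and side 243,310), which is a look-alike. I choose the one on the mat. Wedge: top (300,154) with its butt at (317,154); side (360,190). Close crops next.

```bash
python3 - <<'E'
import cv2
a=cv2.imread('pics/top0.png')[100:250,225:425]; cv2.imwrite('pics/c1.png',cv2.resize(a,None,fx=4,fy=4,interpolation=2))
a=cv2.imread('pics/side0.png')[145:285,300:450]; cv2.imwrite('pics/c2.png',cv2.resize(a,None,fx=4,fy=4,interpolation=2))
E
```

```text
(no output)
```

View pics/c1.png

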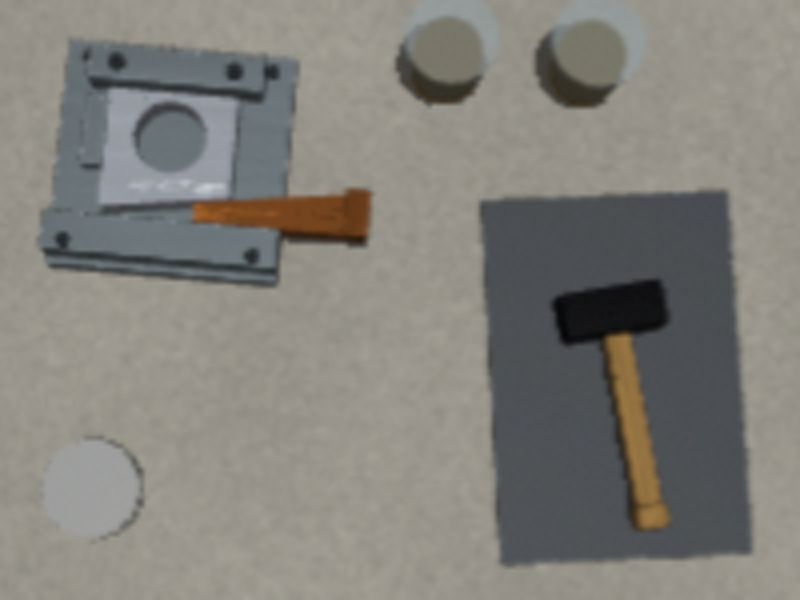

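View pics/c2.png

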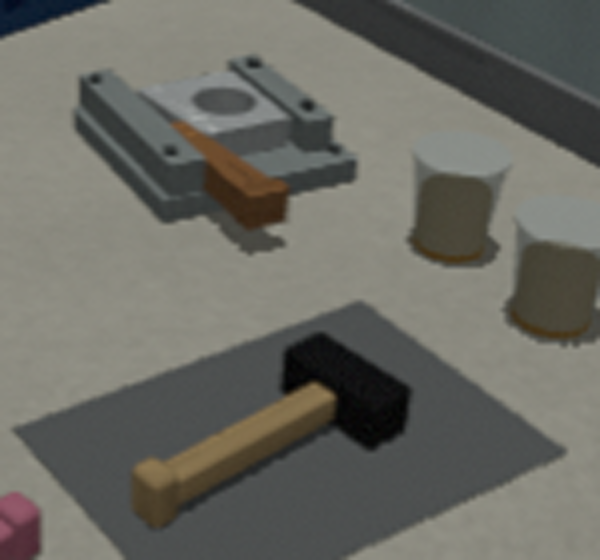

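```bash
python3 - <<'E'
from h import *
T=lambda x,y:(225+(x+.5)/4-.5,100+(y+.5)/4-.5); S=lambda x,y:(300+(x+.5)/4-.5,145+(y+.5)/4-.5)
D=np.load('pics/top0.npy')
for nm,a,b in [('junction',(619,335),(322,391)),('knob',(649,508),(155,470)),('butt far top',(371,192),(287,186)),('butt near top',(365,238),(248,198)),('headTL',(556,297),(286,346)),('headTR',(660,281),(320,335)),('headBR',(668,322),(408,389)),('matTL',(481,202),(362,301)),('matTR',(726,191),(565,451)),('matBL',(502,564),(14,430))]:
    p,e=tri(T(*a),'top',S(*b),'side'); print(nm,p.round(4),'gap',round(e,4))
f=lambda pts,z:atz('top',[T(*p) for p in pts],z).round(4)
print('mat',f([(481,202),(726,191),(750,552),(502,564)],.003).tolist())
print('head z.043',f([(556,297),(660,281),(668,325),(564,343)],.043).tolist())
print('handle z.035',f([(619,338),(646,500)],.035), 'knob',f([(650,512)],.043))
print('butt z.059',f([(371,192),(365,240)],.059).tolist())
print('plate -y edge z.025',f([(298,60),(278,285)],.025).tolist())
print('fence z.059',f([(42,210),(280,232),(274,268),(44,252)],.059).tolist())
print('stop z.059',f([(92,45),(266,58),(264,92)],.059).tolist())
print('potlids z.092',f([(448,55),(588,55)],.092).tolist())
for p in [(615,310),(630,420),(358,210),(300,215),(170,190),(160,245),(600,520)]: print(p,atd('top',[T(*p)],D).round(4))
E
```

```text
junction [ 0.5111 -0.2733  0.034 ] gap 0.0028
knob [ 0.3623 -0.2906  0.0387] gap 0.0044
butt far top [ 0.6348 -0.0651  0.0618] gap 0.0012
butt near top [ 0.5976 -0.0597  0.058 ] gap 0.0015
headTL [ 0.5368 -0.2158  0.0298] gap 0.0239
headTR [ 0.5252 -0.2847  0.0899] gap 0.0526
headBR [ 0.5287 -0.3189  0.0568] gap 0.0236
matTL [ 0.6387 -0.1642  0.0029] gap 0.0014
matTR [ 0.6423 -0.3808  0.0026] gap 0.0014
matBL [ 0.3208 -0.1697  0.0033] gap 0.0006
mat [[0.6381, -0.1638, 0.003], [0.6427, -0.3811, 0.003], [0.3248, -0.3849, 0.003], [0.3211, -0.1699, 0.003]]
head z.043 [[0.545, -0.2202, 0.043], [0.5565, -0.3096, 0.043], [0.5185, -0.3145, 0.043], [0.5055, -0.2253, 0.043]]
handle z.035 [[ 0.5096 -0.2737  0.035 ]
 [ 0.3711 -0.2902  0.035 ]] knob [[ 0.3607 -0.2915  0.043 ]]
butt z.059 [[0.636, -0.0655, 0.059], [0.595, -0.0592, 0.059]]
plate -y edge z.025 [[0.7636, -0.0065, 0.025], [0.5649, 0.0157, 0.025]]
fence z.059 [[0.6281, 0.2115, 0.059], [0.6037, 0.0119, 0.059], [0.5732, 0.0177, 0.059], [0.5922, 0.2101, 0.059]]
stop z.059 [[0.7703, 0.168, 0.059], [0.7548, 0.0202, 0.059], [0.725, 0.0226, 0.059]]
potlids z.092 [[0.7426, -0.1319, 0.092], [0.7399, -0.2486, 0.092]]
(615, 310) [[ 0.532  -0.2693  0.0462]]
(630, 420) [[ 0.4393 -0.2799  0.0345]]
(358, 210) [[ 0.6216 -0.0542  0.0554]]
(300, 215) [[ 0.6185 -0.0052  0.0561]]
(170, 190) [[0.6436 0.1041 0.0535]]
(160, 245) [[0.5953 0.1127 0.0593]]
(600, 520) [[ 0.3563 -0.2559  0.0037]]
```

```bash
cat >> h.py <<'E'
def to(pos,yaw,ref=None):
    o=telemetry.get_obs(); Rc=R.from_euler('xyz',o['tcp_rot'],degrees=True)
    Rt=R.from_euler('xyz',[180,0,yaw],degrees=True)
    print('shift',(Rc.inv().apply(np.array(pos)-o['ee_pos'])).round(4),'turn',(Rc.inv()*Rt).as_rotvec().round(4))
def st():
    o=telemetry.get_obs(); print({k:np.round(o[k],4) for k in('time','q','ee_pos','tcp_rot','wrist_force','opening')})
E
python3 -c "
from h import *
to([.472,-.275,.23],187.3)"
python3 -m inch '[[-0.543,-0.615,0,0,0,0,0],[-0.543,-0.615,0,0,0,0,0],[-0.543,-0.615,0,0,0,0,0],[-0.543,-0.615,0,0,0,0,0],[-0.543,-0.615,0,0,0,0,0],[-0.543,-0.615,0,0,0,0,0],[-0.543,-0.615,0,0,0,0,0],[-0.543,-0.615,0,0,0,0,0],[-0.543,-0.615,0,0,0,0,0],[-0.543,-0.615,0,0,0,0,0],[-0.543,-0.615,0,0,0,0,0],[-0.543,-0.615,0,0,0,0,0]]'
python3 -c "
from h import *
st(); to([.472,-.275,.23],187.3);to([.472,-.275,.23],7.3)"
```

```text
shift [-0.5424 -0.615   0.0014] turn [-1.200e-03 -3.000e-04 -5.352e-01]
time: 1.1
ee_pos: [0.3732, 0.0275, 0.2313]
tcp_rot: [180.0, 0.0, 156.6]
wrist_force: [1.4, -0.0, -0.5]
opening: 0.0853
{'time': np.float64(1.1), 'q': array([ 4.21240e+00, -1.88581e+01, -1.14081e+01,  9.74206e+01,
        1.90000e-03,  2.75693e+01]), 'ee_pos': array([0.3732, 0.0275, 0.2313]), 'tcp_rot': array([1.799847e+02, 2.520000e-02, 1.566432e+02]), 'wrist_force': array([ 1.4152, -0.0335, -0.5096]), 'opening': np.float64(0.0853)}
shift [-0.2107 -0.2385  0.0013] turn [ 1.000e-04  5.000e-04 -5.351e-01]
shift [-0.2107 -0.2385  0.0013] turn [ 7.0000e-04 -2.0000e-04  2.6065e+00]
```

```bash

python3 -m inch '[[-0.21,-0.238,0.09,0,0,-0.535,0],[-0.21,-0.238,0.09,0,0,-0.535,0],[-0.21,-0.238,0.09,0,0,-0.535,0],[-0.21,-0.238,0.09,0,0,-0.535,0],[-0.21,-0.238,0.09,0,0,-0.535,0],[-0.21,-0.238,0.09,0,0,-0.535,0],[-0.21,-0.238,0.09,0,0,-0.535,0],[-0.21,-0.238,0.09,0,0,-0.535,0],[-0.21,-0.238,0.09,0,0,-0.535,0],[-0.21,-0.238,0.09,0,0,-0.535,0],[-0.21,-0.238,0.09,0,0,-0.535,0]]'
python3 -c "
from h import *
shot('side','side1'); st(); to([.472,-.275,.012],187.3); print(proj('side',[[.472,-.275,.14]]))
a=cv2.imread('pics/side1.png')[120:290,290:460]; cv2.imwrite('pics/c3.png',cv2.resize(a,None,fx=3.5,fy=3.5,interpolation=2))"
```

```text
time: 2.02
ee_pos: [0.4711, -0.2729, 0.1399]
tcp_rot: [179.9, -0.1, -172.8]
wrist_force: [0.2, 0.9, 0.9]
opening: 0.0855
{'time': np.float64(2.0667), 'q': array([-3.00089e+01,  3.39350e+00, -1.61710e+00,  8.50854e+01,
        1.11000e-02, -3.72475e+01]), 'ee_pos': array([ 0.4712, -0.2721,  0.1407]), 'tcp_rot': array([ 1.799330e+02, -6.980000e-02, -1.727614e+02]), 'wrist_force': array([-0.0515,  1.0203,  0.9   ]), 'opening': np.float64(0.0854)}
shift [-0.0006 -0.0031  0.1287] turn [ 0.0012 -0.0012 -0.0011]
[[372.78100023 214.58809065]]
```

View pics/c3.png

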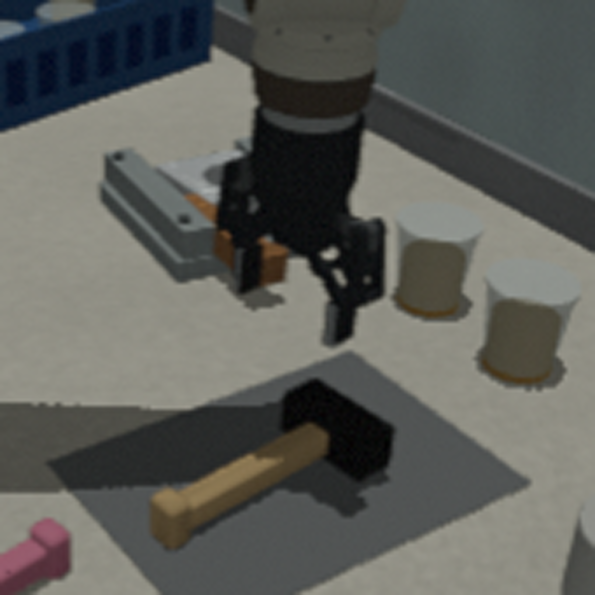

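The view agrees with the measurements: the jaws straddle the handle line over the mallet (handle at crop 260,465). I'm descending 18 mm nearer the head to shorten the lever arm.

```bash

python3 -m inch '[[-0.019,-0.003,0.03,0,0,0,0],[-0.019,-0.003,0.06,0,0,0,0],[-0.019,-0.003,0.09,0,0,0,0],[-0.019,-0.003,0.11,0,0,0,0],[-0.019,-0.003,0.122,0,0,0,0],[-0.019,-0.003,0.13,0,0,0,0],[-0.019,-0.003,0.13,0,0,0,0.5],[-0.019,-0.003,0.13,0,0,0,1],[-0.019,-0.003,0.13,0,0,0,1],[-0.019,-0.003,0.13,0,0,0,1],[-0.019,-0.003,0.13,0,0,0,1],[-0.019,-0.003,0.13,0,0,0,1]]' 120
python3 -c "
from h import *
st()"
```

```text
time: 3.07
ee_pos: [0.4915, -0.2734, 0.0129]
tcp_rot: [-179.9, 0.1, -172.7]
wrist_force: [-1.9, -0.9, 9.5]
opening: 0.0197
{'time': np.float64(3.0667), 'q': array([-2.90694e+01,  8.05710e+00, -1.08267e+01,  7.09819e+01,
       -1.95000e-02, -3.63493e+01]), 'ee_pos': array([ 0.4915, -0.2734,  0.0129]), 'tcp_rot': array([-1.799047e+02,  9.660000e-02, -1.727200e+02]), 'wrist_force': array([-1.8683, -0.9465,  9.5105]), 'opening': np.float64(0.0197)}
```

```bash

python3 -m inch '[[0,0,-0.02,0,0,0,1],[0,0,-0.05,0,0,0,1],[0,0,-0.08,0,0,0,1],[0,0,-0.1,0,0,0,1],[0,0,-0.1,0,0,0,1],[0,0,-0.1,0,0,0,1]]'
python3 -c "
from h import *
st(); to([.5634,-.1418,.10],173)"
```

```text
time: 3.57
ee_pos: [0.4913, -0.273, 0.1116]
tcp_rot: [-180.0, 0.1, -172.7]
wrist_force: [0.5, 0.4, -5.4]
opening: 0.0199
{'time': np.float64(3.5667), 'q': array([-2.90630e+01,  5.83110e+00, -2.23000e+00,  8.18582e+01,
       -5.00000e-04, -3.63461e+01]), 'ee_pos': array([ 0.4913, -0.273 ,  0.1116]), 'tcp_rot': array([-1.799518e+02,  6.470000e-02, -1.727169e+02]), 'wrist_force': array([ 0.515 ,  0.4077, -5.3876]), 'opening': np.float64(0.0199)}
shift [-0.0882  0.121   0.0116] turn [-0.0007  0.0012  0.2493]
```

```bash

python3 -m inch '[[-0.02,0.03,0.0,0,0,0.06,1],[-0.044,0.06,0.0,0,0,0.125,1],[-0.066,0.09,0.0,0,0,0.19,1],[-0.08,0.11,0.0,0,0,0.23,1],[-0.088,0.121,0.0,0,0,0.25,1],[-0.088,0.121,0.02,0,0,0.25,1],[-0.088,0.121,0.03,0,0,0.25,1],[-0.088,0.121,0.03,0,0,0.25,1]]'
python3 -c "
from h import *
shot('side','side2'); shot('top','top2'); st()
a=cv2.imread('pics/side2.png')[130:270,300:460]; b=cv2.imread('pics/top2.png')[110:220,225:395]
a=cv2.resize(a,(640,560),interpolation=2); b=cv2.resize(b,(800,518),interpolation=2)
cv2.imwrite('pics/c4.png',a);cv2.imwrite('pics/c5.png',b)"
```

```text
time: 4.23
ee_pos: [0.5603, -0.1409, 0.0763]
tcp_rot: [180.0, -0.4, 173.0]
wrist_force: [0.2, 0.2, -4.6]
opening: 0.0197
{'time': np.float64(4.3333), 'q': array([-1.41664e+01,  8.86480e+00, -2.40530e+00,  7.89050e+01,
       -5.60000e-03, -7.09910e+00]), 'ee_pos': array([ 0.5617, -0.1418,  0.0798]), 'tcp_rot': array([ 1.799839e+02, -1.744000e-01,  1.729327e+02]), 'wrist_force': array([ 0.4578, -0.5728, -4.9528]), 'opening': np.float64(0.0197)}
```

View pics/c4.png

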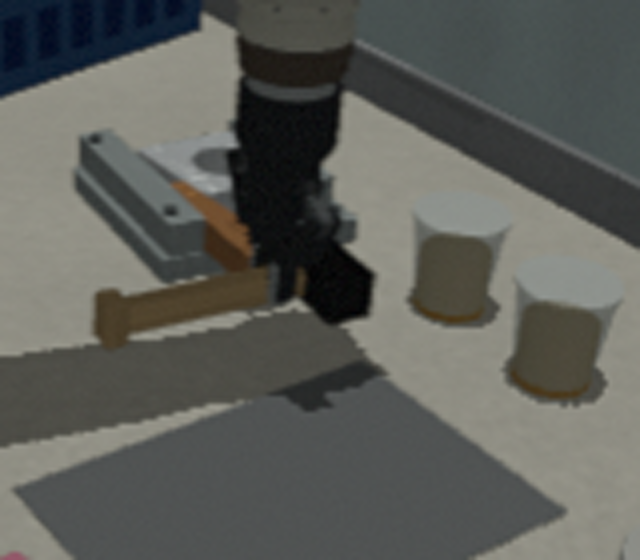

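View pics/c5.png

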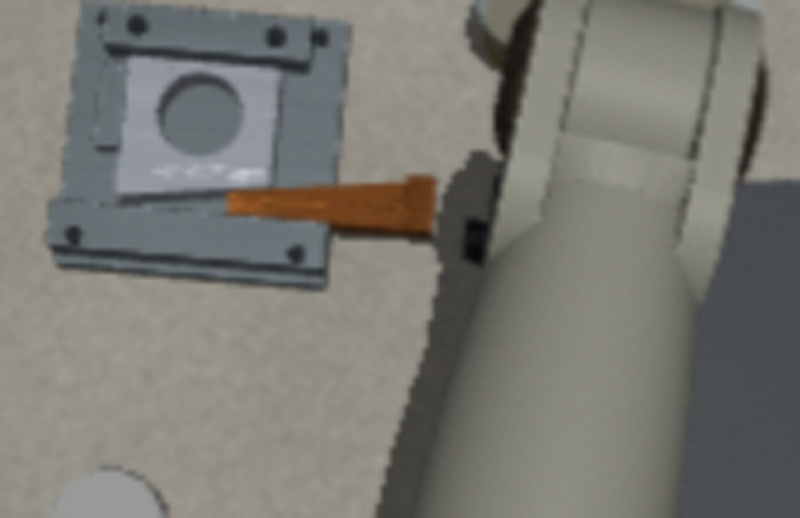

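Side crop: the head is at about (337,283) and the knob at (112,318), with the mallet roughly level. I'll check it against a model projection.

```bash
python3 -c "
from h import *
g=np.array([.5617,-.1418,.0798]); a=np.radians(-7); ex=np.array([np.cos(a),np.sin(a),0]); ey=np.array([-np.sin(a),np.cos(a),0]); ez=np.array([0,0,1])
h=g+.042*ex+.0101*ez
c=lambda P:((proj('side',P)-[300,130]+.5)*4).round(0).tolist()
print('head -y face corners',c([h-.045*ey+sx*.02*ex+sz*.02*ez for sx in(-1,1) for sz in(-1,1)]))
print('knob',c([g-.171*ex+.0101*ez+s*.02*ez for s in(-1,0,1)]))
print('handle@head',c([g+.022*ex+.0101*ez]))
"
```

```text
head -y face corners [[329.0, 326.0], [334.0, 280.0], [375.0, 315.0], [380.0, 269.0]]
knob [[68.0, 351.0], [68.0, 328.0], [68.0, 304.0]]
handle@head [[300.0, 275.0]]
```

```bash

python3 -m inch '[[-0.002,0,0.02,0,0,0,1],[-0.002,0,0.04,0,0,0,1],[-0.002,0,0.048,0,0,0,1],[-0.002,0,0.048,0,0,0,1]]'
python3 -c "
from h import *
st()"
python3 -m inch '[[0,0.01,0,0,0,0,1],[0,0.02,0,0,0,0,1],[0,0.03,0,0,0,0,1],[0,0.038,0,0,0,0,1],[0,0.046,0,0,0,0,1]]'
python3 -c "
from h import *
st()"
```

```text
time: 4.67
ee_pos: [0.5634, -0.142, 0.0315]
tcp_rot: [180.0, -0.2, 172.9]
wrist_force: [0.1, -0.2, -3.8]
opening: 0.0195
{'time': np.float64(4.6667), 'q': array([-1.41496e+01,  1.02487e+01, -6.23480e+00,  7.37101e+01,
       -1.50000e-03, -7.06570e+00]), 'ee_pos': array([ 0.5634, -0.142 ,  0.0315]), 'tcp_rot': array([179.9777,  -0.1923, 172.9162]), 'wrist_force': array([ 0.113 , -0.1957, -3.8157]), 'opening': np.float64(0.0195)}
time: 5.08
ee_pos: [0.5709, -0.0955, 0.0343]
tcp_rot: [-179.9, 0.1, 173.0]
wrist_force: [-1.4, -5.8, -0.2]
opening: 0.0199
{'time': np.float64(5.0833), 'q': array([-9.4628,  9.6091, -6.6505, 73.66  , -0.0754, -2.4457]), 'ee_pos': array([ 0.5709, -0.0955,  0.0343]), 'tcp_rot': array([-1.799213e+02,  7.700000e-02,  1.729829e+02]), 'wrist_force': array([-1.3548, -5.7878, -0.1635]), 'opening': np.float64(0.0199)}
```

```bash

python3 -m inch '[[0,-0.012,0,0,0,0,1],[0,-0.025,0,0,0,0,1],[0,-0.025,0,0,0,0,1],[0,-0.017,0,0,0,0,1],[0,-0.009,0,0,0,0,1],[0,-0.001,0,0,0,0,1],[0,0.006,0,0,0,0,1]]'
python3 -m inch '[[0,-0.012,0,0,0,0,1],[0,-0.025,0,0,0,0,1],[0,-0.025,0,0,0,0,1]]'
python3 -c "
from h import *
shot('top','top3');st()
b=cv2.imread('pics/top3.png')[130:180,275:355]
cv2.imwrite('pics/c6.png',cv2.resize(b,None,fx=8,fy=8,interpolation=2))"
```

```text
time: 5.67
ee_pos: [0.5711, -0.0897, 0.0333]
tcp_rot: [-179.9, -0.0, 173.0]
wrist_force: [-1.1, -5.7, -2.6]
opening: 0.0196
time: 5.92
ee_pos: [0.5679, -0.1169, 0.0333]
tcp_rot: [-180.0, 0.0, 172.9]
wrist_force: [0.6, -0.7, -3.6]
opening: 0.0195
{'time': np.float64(5.9667), 'q': array([-1.15708e+01,  9.82990e+00, -6.51530e+00,  7.36551e+01,
       -8.50000e-03, -4.46080e+00]), 'ee_pos': array([ 0.5679, -0.1163,  0.0333]), 'tcp_rot': array([-1.799915e+02, -9.000000e-04,  1.728900e+02]), 'wrist_force': array([-0.0931,  0.3645, -3.7795]), 'opening': np.float64(0.0195)}
```

View pics/c6.png

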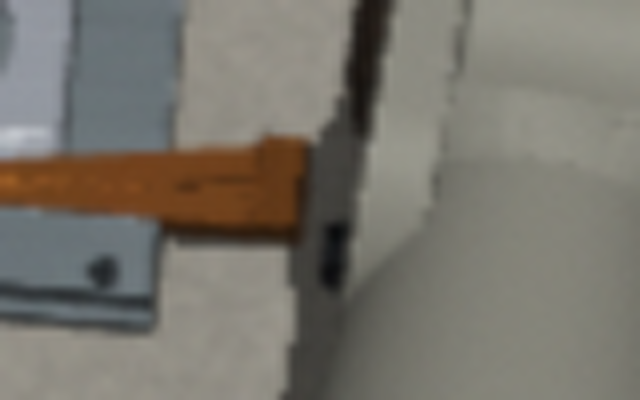

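```bash
python3 -c "
from h import *
g=np.array([.568,-.1165,.0333]); a=np.radians(-7); ex=np.array([np.cos(a),np.sin(a),0]); ey=np.array([-np.sin(a),np.cos(a),0]); ez=np.array([0,0,1])
h=g+.042*ex+.0101*ez
c=lambda P:((proj('top',P)-[275,130]+.5)*8).round(0).tolist()
print('head +y face top corners',c([h+.045*ey+sx*.02*ex+.02*ez for sx in(-1,1)]))
for y in(.011,.026,.045): print('finger',y,c([g+y*ey+s*.011*ex+.05*ez for s in(-1,1)]))
U=lambda x,y:(275+(x+.5)/8-.5,130+(y+.5)/8-.5)
D=np.load('pics/top3.npy'); print(atd('top',[U(333,240),U(333,270),U(333,285)],D).round(4))
P=atz('top',[U(309,140),U(302,238)],.059);print(P.round(4)); print((P.mean(0)-h)@ex,(P.mean(0)-h)@ey-.045)
"
```

```text
head +y face top corners [[368.0, 237.0], [376.0, 144.0]]
finger 0.011 [[444.0, 313.0], [449.0, 261.0]]
finger 0.026 [[408.0, 310.0], [413.0, 258.0]]
finger 0.045 [[362.0, 306.0], [367.0, 253.0]]
[[ 0.58   -0.0582  0.1311]
 [ 0.5682 -0.0579  0.1299]
 [ 0.5631 -0.0579  0.125 ]]
[[ 0.6383 -0.0515  0.059 ]
 [ 0.5964 -0.0473  0.059 ]]
-0.0012195480286032413 0.02763269198063488
```

```bash

python3 -m inch '[[0,0.008,0,0,0,0,1],[0,0.016,0,0,0,0,1],[0,0.024,0,0,0,0,1],[0,0.032,0,0,0,0,1]]'
```

```text
time: 6.3
ee_pos: [0.5719, -0.0828, 0.0333]
tcp_rot: [-179.9, -0.0, 173.0]
wrist_force: [-2.3, -8.0, -2.3]
opening: 0.019
```

```bash

python3 -m inch '[[0,-0.012,0,0,0,0,1],[0,-0.025,0,0,0,0,1],[0,-0.025,0,0,0,0,1],[0,-0.017,0,0,0,0,1],[0,-0.009,0,0,0,0,1],[0,-0.001,0,0,0,0,1],[0,0.006,0,0,0,0,1]]'
```

```text
time: 6.88
ee_pos: [0.5727, -0.077, 0.0333]
tcp_rot: [-179.9, -0.0, 172.9]
wrist_force: [-1.5, -6.8, -2.8]
opening: 0.0191
```

```bash

python3 -m inch '[[0,-0.012,0,0,0,0,1],[0,-0.025,0,0,0,0,1],[0,-0.025,0,0,0,0,1],[0,-0.017,0,0,0,0,1],[0,-0.009,0,0,0,0,1],[0,-0.001,0,0,0,0,1],[0,0.006,0,0,0,0,1]]'
```

```text
time: 7.47
ee_pos: [0.5734, -0.0711, 0.0333]
tcp_rot: [-179.9, -0.0, 173.0]
wrist_force: [-2.1, -6.3, -2.2]
opening: 0.0196
```

```bash

python3 -m inch '[[0,-0.012,0,0,0,0,1],[0,-0.025,0,0,0,0,1],[0,-0.025,0,0,0,0,1],[0,-0.017,0,0,0,0,1],[0,-0.009,0,0,0,0,1],[0,-0.001,0,0,0,0,1]]'
python3 -m inch '[[0,0.005,0,0,0,0,1]]'
```

```text
time: 7.97
ee_pos: [0.5734, -0.0718, 0.0333]
tcp_rot: [180.0, -0.0, 172.9]
wrist_force: [-0.5, 0.4, -4.3]
opening: 0.0197
time: 8.05
ee_pos: [0.5738, -0.0674, 0.0333]
tcp_rot: [-179.9, -0.0, 172.9]
wrist_force: [-3.7, -13.3, -2.0]
opening: 0.0201
```

```bash

python3 -m inch '[[0,-0.012,0,0,0,0,1],[0,-0.022,0,0,0,0,1],[0,-0.022,0,0,0,0,1],[0,-0.016,0,0,0,0,1],[0,-0.01,0,0,0,0,1],[0,-0.004,0,0,0,0,1]]'
python3 -m inch '[[0,0.004,0,0,0,0,1]]'
python3 -m inch '[[0,0.002,0,0,0,0,1]]'
```

```text
time: 8.55
ee_pos: [0.5735, -0.0707, 0.0333]
tcp_rot: [180.0, -0.0, 172.9]
wrist_force: [0.1, 0.7, -4.1]
opening: 0.0194
time: 8.63
ee_pos: [0.574, -0.0666, 0.0333]
tcp_rot: [-180.0, -0.0, 173.0]
wrist_force: [-4.6, -11.5, -2.1]
opening: 0.0197
time: 8.72
ee_pos: [0.574, -0.0659, 0.0334]
tcp_rot: [-179.8, -0.0, 172.9]
wrist_force: [-3.2, -13.0, -1.8]
opening: 0.0194
```

```bash

python3 -m inch '[[0,-0.012,0,0,0,0,1],[0,-0.022,0,0,0,0,1],[0,-0.022,0,0,0,0,1],[0,-0.016,0,0,0,0,1],[0,-0.01,0,0,0,0,1],[0,-0.004,0,0,0,0,1]]'
python3 -m inch '[[0,0.004,0,0,0,0,1]]'
python3 -m inch '[[0,0.002,0,0,0,0,1]]'
```

```text
time: 9.22
ee_pos: [0.5738, -0.0686, 0.0333]
tcp_rot: [180.0, -0.0, 173.0]
wrist_force: [0.1, 0.2, -3.6]
opening: 0.0198
time: 9.3
ee_pos: [0.5741, -0.0649, 0.0333]
tcp_rot: [-179.9, -0.0, 173.0]
wrist_force: [-3.9, -12.3, -1.5]
opening: 0.0194
time: 9.38
ee_pos: [0.5742, -0.064, 0.0334]
tcp_rot: [-179.8, -0.0, 172.9]
wrist_force: [-4.0, -12.2, -2.8]
opening: 0.0197
```

```bash

python3 -m inch '[[0,-0.012,0,0,0,0,1],[0,-0.022,0,0,0,0,1],[0,-0.022,0,0,0,0,1],[0,-0.016,0,0,0,0,1],[0,-0.01,0,0,0,0,1],[0,-0.004,0,0,0,0,1]]'
python3 -m inch '[[0,0.004,0,0,0,0,1]]'
python3 -m inch '[[0,0.003,0,0,0,0,1]]'
```

```text
time: 9.88
ee_pos: [0.5741, -0.0666, 0.0332]
tcp_rot: [180.0, -0.0, 173.0]
wrist_force: [-1.2, -0.5, -3.7]
opening: 0.0194
time: 9.97
ee_pos: [0.5743, -0.063, 0.0333]
tcp_rot: [-179.9, -0.0, 173.0]
wrist_force: [-3.5, -12.5, -1.1]
opening: 0.0197
time: 10.05
ee_pos: [0.5746, -0.0611, 0.0334]
tcp_rot: [-179.8, -0.0, 172.9]
wrist_force: [-3.6, -13.2, -2.3]
opening: 0.0199
```

```bash

python3 -m inch '[[0,-0.012,0,0,0,0,1],[0,-0.022,0,0,0,0,1],[0,-0.022,0,0,0,0,1],[0,-0.016,0,0,0,0,1],[0,-0.01,0,0,0,0,1],[0,-0.003,0,0,0,0,1]]'
python3 -m inch '[[0,0.004,0,0,0,0,1]]'
python3 -m inch '[[0,0.003,0,0,0,0,1]]'
```

```text
time: 10.55
ee_pos: [0.5746, -0.0627, 0.0333]
tcp_rot: [180.0, 0.0, 172.9]
wrist_force: [0.1, -0.1, -4.0]
opening: 0.0196
time: 10.63
ee_pos: [0.5748, -0.0593, 0.0333]
tcp_rot: [-179.9, -0.0, 173.0]
wrist_force: [-2.3, -12.8, -1.7]
opening: 0.0194
time: 10.72
ee_pos: [0.575, -0.0572, 0.0334]
tcp_rot: [-179.8, -0.0, 172.9]
wrist_force: [-3.2, -12.1, -1.9]
opening: 0.0197
```

```bash

python3 -m inch '[[0,-0.012,0,0,0,0,1],[0,-0.022,0,0,0,0,1],[0,-0.022,0,0,0,0,1],[0,-0.016,0,0,0,0,1],[0,-0.01,0,0,0,0,1],[0,-0.003,0,0,0,0,1]]'
python3 -m inch '[[0,0.004,0,0,0,0,1]]'
python3 -m inch '[[0,0.003,0,0,0,0,1]]'
```

```text
time: 11.22
ee_pos: [0.575, -0.0588, 0.0333]
tcp_rot: [180.0, -0.0, 172.9]
wrist_force: [0.4, -0.4, -4.7]
opening: 0.0196
time: 11.3
ee_pos: [0.5753, -0.0553, 0.0333]
tcp_rot: [-179.9, -0.0, 173.0]
wrist_force: [-3.5, -12.8, -1.3]
opening: 0.0196
time: 11.38
ee_pos: [0.5755, -0.0532, 0.0334]
tcp_rot: [-179.8, -0.0, 172.9]
wrist_force: [-2.1, -12.7, -1.3]
opening: 0.0194
```

```bash

python3 -m inch '[[0,-0.012,0,0,0,0,1],[0,-0.022,0,0,0,0,1],[0,-0.022,0,0,0,0,1],[0,-0.016,0,0,0,0,1],[0,-0.01,0,0,0,0,1],[0,-0.003,0,0,0,0,1]]'
python3 -m inch '[[0,0.004,0,0,0,0,1]]'
python3 -m inch '[[0,0.003,0,0,0,0,1]]'
```

```text
time: 11.88
ee_pos: [0.5755, -0.0548, 0.0332]
tcp_rot: [180.0, -0.0, 172.9]
wrist_force: [0.2, 0.2, -4.2]
opening: 0.0198
time: 11.97
ee_pos: [0.5758, -0.0514, 0.0334]
tcp_rot: [-179.9, -0.0, 173.0]
wrist_force: [-2.2, -12.9, -1.2]
opening: 0.0197
time: 12.05
ee_pos: [0.576, -0.0492, 0.0334]
tcp_rot: [-179.8, -0.0, 172.9]
wrist_force: [-3.7, -13.3, -2.1]
opening: 0.0195
```

```bash

python3 -m inch '[[0,-0.012,0,0,0,0,1],[0,-0.022,0,0,0,0,1],[0,-0.022,0,0,0,0,1],[0,-0.016,0,0,0,0,1],[0,-0.01,0,0,0,0,1],[0,-0.003,0,0,0,0,1]]'
python3 -m inch '[[0,0.003,0,0,0,0,1]]'
python3 -m inch '[[0,0.003,0,0,0,0,1]]'
```

```text
time: 12.55
ee_pos: [0.576, -0.0508, 0.0333]
tcp_rot: [180.0, 0.0, 172.9]
wrist_force: [0.4, 0.1, -3.4]
opening: 0.0198
time: 12.63
ee_pos: [0.5762, -0.0482, 0.0333]
tcp_rot: [-179.9, -0.0, 173.0]
wrist_force: [-3.0, -12.3, -0.7]
opening: 0.0195
time: 12.72
ee_pos: [0.5764, -0.0464, 0.0334]
tcp_rot: [-179.8, -0.0, 172.9]
wrist_force: [-2.8, -12.5, -1.7]
opening: 0.0197
```

```bash

python3 -m inch '[[0,-0.012,0,0,0,0,1],[0,-0.022,0,0,0,0,1],[0,-0.022,0,0,0,0,1],[0,-0.016,0,0,0,0,1],[0,-0.01,0,0,0,0,1],[0,-0.003,0,0,0,0,1]]'
python3 -m inch '[[0,0.003,0,0,0,0,1]]'
python3 -m inch '[[0,0.003,0,0,0,0,1]]'
```

```text
time: 13.22
ee_pos: [0.5764, -0.0478, 0.0333]
tcp_rot: [180.0, 0.0, 172.9]
wrist_force: [0.2, -0.6, -3.5]
opening: 0.0199
time: 13.3
ee_pos: [0.5765, -0.0454, 0.0333]
tcp_rot: [-179.9, -0.0, 173.0]
wrist_force: [-3.7, -15.2, -0.7]
opening: 0.0198
time: 13.38
ee_pos: [0.5765, -0.0441, 0.0334]
tcp_rot: [-179.7, -0.0, 172.9]
wrist_force: [-6.9, -21.8, 0.1]
opening: 0.0195
```

```bash

python3 -m inch '[[0,-0.012,0,0,0,0,1],[0,-0.022,0,0,0,0,1],[0,-0.022,0,0,0,0,1],[0,-0.016,0,0,0,0,1],[0,-0.01,0,0,0,0,1],[0,-0.004,0,0,0,0,1]]'
python3 -m inch '[[0,0.002,0,0,0,0,1]]'
python3 -m inch '[[0,0.002,0,0,0,0,1]]'
```

```text
time: 13.88
ee_pos: [0.5767, -0.0456, 0.0333]
tcp_rot: [180.0, -0.0, 173.0]
wrist_force: [-0.1, -0.9, -3.9]
opening: 0.0197
time: 13.97
ee_pos: [0.5767, -0.0442, 0.0334]
tcp_rot: [-179.9, -0.0, 173.0]
wrist_force: [-3.7, -12.1, -2.4]
opening: 0.0199
time: 14.05
ee_pos: [0.5766, -0.0439, 0.0334]
tcp_rot: [-179.7, -0.0, 172.9]
wrist_force: [-5.3, -20.3, -0.7]
opening: 0.0195
```

```bash

python3 -m inch '[[0,-0.012,0,0,0,0,1],[0,-0.022,0,0,0,0,1],[0,-0.022,0,0,0,0,1],[0,-0.016,0,0,0,0,1],[0,-0.01,0,0,0,0,1],[0,-0.004,0,0,0,0,1]]'
python3 -m inch '[[0,0.003,0,0,0,0,1]]'
python3 -m inch '[[0,0.0015,0,0,0,0,1]]'
python3 -m inch '[[0,0,0,0,0,0,1]]'
```

```text
time: 14.55
ee_pos: [0.5766, -0.0456, 0.0332]
tcp_rot: [180.0, -0.0, 173.0]
wrist_force: [-0.6, 0.2, -4.3]
opening: 0.0196
time: 14.63
ee_pos: [0.5766, -0.0438, 0.0333]
tcp_rot: [-179.8, -0.0, 172.9]
wrist_force: [-5.1, -19.6, 0.5]
opening: 0.0197
time: 14.72
ee_pos: [0.5766, -0.0437, 0.0334]
tcp_rot: [-179.7, -0.0, 172.9]
wrist_force: [-6.0, -21.6, -0.4]
opening: 0.0196
time: 14.8
ee_pos: [0.5766, -0.0437, 0.0334]
tcp_rot: [-179.7, -0.0, 172.9]
wrist_force: [-3.0, -15.3, -1.5]
opening: 0.02
```

```bash

python3 -m inch '[[0,-0.012,0,0,0,0,1],[0,-0.022,0,0,0,0,1],[0,-0.022,0,0,0,0,1],[0,-0.016,0,0,0,0,1],[0,-0.01,0,0,0,0,1],[0,-0.004,0,0,0,0,1]]'
python3 -m inch '[[0,0.0035,0,0,0,0,1]]'
python3 -m inch '[[0,0.0015,0,0,0,0,1]]'
python3 -m inch '[[0,0,0,0,0,0,1]]'
python3 -m inch '[[0,-0.012,0,0,0,0,1],[0,-0.024,0,0,0,0,1],[0,-0.036,0,0,0,0,1],[0,-0.036,0,0,0,0,1]]'
python3 -c "
from h import *
shot('top','top4');shot('side','side4');st()
b=cv2.imread('pics/top4.png')[115:195,230:350]; a=cv2.imread('pics/side4.png')[140:220,310:430]
cv2.imwrite('pics/c7.png',np.vstack([cv2.resize(x,(450*1,300),interpolation=2) for x in (b,a)]))"
```

```text
time: 15.3
ee_pos: [0.5767, -0.0451, 0.0333]
tcp_rot: [180.0, -0.0, 173.0]
wrist_force: [0.4, -0.0, -3.9]
opening: 0.0196
time: 15.38
ee_pos: [0.5766, -0.0434, 0.0333]
tcp_rot: [-179.7, -0.0, 172.9]
wrist_force: [-6.9, -23.7, 0.0]
opening: 0.0196
time: 15.47
ee_pos: [0.5766, -0.0432, 0.0335]
tcp_rot: [-179.6, -0.0, 172.9]
wrist_force: [-6.3, -24.7, -0.9]
opening: 0.0199
time: 15.55
ee_pos: [0.5766, -0.0433, 0.0334]
tcp_rot: [-179.6, -0.0, 172.9]
wrist_force: [-4.3, -19.3, -0.9]
opening: 0.0196
time: 15.88
ee_pos: [0.5726, -0.0786, 0.0332]
tcp_rot: [-180.0, 0.0, 172.9]
wrist_force: [0.3, 0.9, -4.4]
opening: 0.0197
{'time': np.float64(15.9833), 'q': array([-7.69330e+00,  9.60150e+00, -6.78200e+00,  7.36225e+01,
        2.48000e-02, -6.02100e-01]), 'ee_pos': array([ 0.5728, -0.0772,  0.0332]), 'tcp_rot': array([ 1.799752e+02, -5.800000e-03,  1.729088e+02]), 'wrist_force': array([ 0.4615,  0.1149, -4.1149]), 'opening': np.float64(0.0197)}
```

View pics/c7.png

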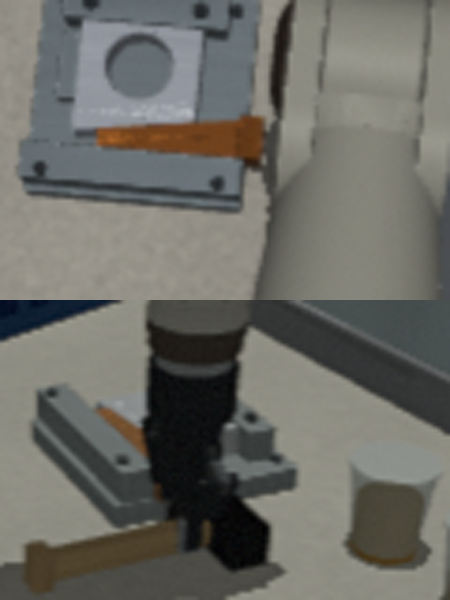

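The die is now against the back stop and the wedge stands in contact with it, its butt about 13 mm outside the bed (top crop 264,140). I'll give one confirming tap to the same depth.

```bash

python3 -m inch '[[0,0.01,0,0,0,0,1],[0,0.02,0,0,0,0,1],[0,0.026,0,0,0,0,1],[0,0.032,0,0,0,0,1]]'
python3 -m inch '[[0,0.0035,0,0,0,0,1]]'
python3 -m inch '[[0,0.001,0,0,0,0,1]]'
python3 -m inch '[[0,0,0,0,0,0,1]]'
python3 -m inch '[[0,-0.012,0,0,0,0,1],[0,-0.03,0,0,0,0,1],[0,-0.05,0,0,0,0,1],[0,-0.07,0,0,0,0,1],[0,-0.08,0,0,0,0,1],[0,-0.08,-0.03,0,0,0,1],[0,-0.08,-0.06,0,0,0,1],[0,-0.08,-0.08,0,0,0,1],[0,-0.08,-0.08,0,0,0,1]]'
python3 -c "
from h import *
st(); print('lay');to([.4905,-.2735,.10],187.3)"
```

```text
time: 16.32
ee_pos: [0.5769, -0.0436, 0.0333]
tcp_rot: [180.0, 0.0, 173.0]
wrist_force: [-0.9, -0.5, -2.9]
opening: 0.0199
time: 16.4
ee_pos: [0.5766, -0.0429, 0.0334]
tcp_rot: [-179.6, -0.0, 172.9]
wrist_force: [-7.5, -25.8, 0.6]
opening: 0.0201
time: 16.48
ee_pos: [0.5766, -0.0429, 0.0335]
tcp_rot: [-179.6, -0.0, 172.9]
wrist_force: [-5.7, -23.4, 0.5]
opening: 0.0192
time: 16.57
ee_pos: [0.5766, -0.043, 0.0334]
tcp_rot: [-179.6, -0.0, 172.8]
wrist_force: [-4.8, -17.6, -1.0]
opening: 0.0199
time: 17.32
ee_pos: [0.5697, -0.12, 0.1184]
tcp_rot: [-180.0, 0.4, 173.0]
wrist_force: [0.0, -0.8, -3.0]
opening: 0.0196
{'time': np.float64(17.3167), 'q': array([-1.19098e+01,  8.18590e+00,  1.09950e+00,  8.24981e+01,
        2.77000e-02, -4.89340e+00]), 'ee_pos': array([ 0.5697, -0.12  ,  0.1184]), 'tcp_rot': array([-179.9922,    0.4164,  172.9837]), 'wrist_force': array([ 0.0177, -0.8445, -3.0281]), 'opening': np.float64(0.0196)}
lay
shift [ 0.06   -0.162   0.0179] turn [-0.001   0.0072 -0.2499]
```

```bash

python3 -m inch '[[0.013,-0.035,0,0,0,-0.05,1],[0.026,-0.07,0,0,0,-0.11,1],[0.04,-0.108,0,0,0,-0.16,1],[0.052,-0.14,0,0,0,-0.21,1],[0.06,-0.162,0.0,0,0,-0.25,1],[0.06,-0.162,0.02,0,0,-0.25,1],[0.06,-0.162,0.05,0,0,-0.25,1],[0.06,-0.162,0.08,0,0,-0.25,1],[0.06,-0.162,0.092,0,0,-0.25,1],[0.06,-0.162,0.098,0,0,-0.25,1],[0.06,-0.162,0.098,0,0,-0.25,1]]'
python3 -c "
from h import *
st()"
```

```text
time: 18.23
ee_pos: [0.4873, -0.2726, 0.0146]
tcp_rot: [179.9, -0.1, -172.7]
wrist_force: [0.4, 0.7, -4.5]
opening: 0.0195
{'time': np.float64(18.2333), 'q': array([-2.92236e+01,  7.73140e+00, -1.09932e+01,  7.14203e+01,
        4.00000e-04, -3.65399e+01]), 'ee_pos': array([ 0.4873, -0.2726,  0.0146]), 'tcp_rot': array([ 1.799133e+02, -1.162000e-01, -1.726835e+02]), 'wrist_force': array([ 0.4204,  0.7174, -4.5125]), 'opening': np.float64(0.0195)}
```

Measured z is 0.0146, against 0.0129 when the mallet was resting, so it still hangs free. I'll creep down.

```bash

python3 -m inch '[[0,0,0.0005,0,0,0,1],[0,0,0.001,0,0,0,1],[0,0,0.0015,0,0,0,1],[0,0,0.0015,0,0,0,1]]'
python3 -m inch '[[0,0,0.0008,0,0,0,1],[0,0,0.0008,0,0,0,1]]'
```

```text
time: 18.57
ee_pos: [0.4885, -0.2735, 0.0142]
tcp_rot: [-180.0, 0.0, -172.7]
wrist_force: [0.5, -0.6, -4.7]
opening: 0.0197
time: 18.73
ee_pos: [0.4883, -0.2734, 0.0131]
tcp_rot: [-180.0, 0.0, -172.7]
wrist_force: [0.9, 0.1, -3.5]
opening: 0.0194
```

```bash

python3 -m inch '[[0,0,0.0005,0,0,0,1],[0,0,0.001,0,0,0,1],[0,0,0.001,0,0,0,1]]'
```

```text
time: 18.98
ee_pos: [0.4882, -0.2734, 0.0129]
tcp_rot: [-180.0, 0.0, -172.7]
wrist_force: [-3.1, 2.1, 5.5]
opening: 0.0199
```

```bash

python3 -m inch '[[0,0,0,0,0,0,0.6],[0,0,0,0,0,0,0.5],[0,0,0,0,0,0,0.3],[0,0,0,0,0,0,0],[0,0,0,0,0,0,0],[0,0,0,0,0,0,0],[0,0,-0.02,0,0,0,0],[0,0,-0.05,0,0,0,0],[0,0,-0.08,0,0,0,0],[0,0,-0.12,0,0,0,0],[0,0,-0.16,0,0,0,0],[0,0,-0.16,0,0,0,0]]'
python3 -m inch '[[-0.01,0,0,0,0,0,0],[0.1,0.12,0,0,0,0,0],[0.1,0.12,0,0,0,0,0],[0.1,0.12,0,0,0,0,0],[0.1,0.12,0,0,0,0,0],[0.1,0.12,0,0,0,0,0],[0.1,0.12,0,0,0,0,0],[0.1,0.12,0,0,0,0,0]]'
python3 -c "
from h import *
shot('side','side5');st()
b=cv2.imread('pics/side5.png')[120:310,280:480]
cv2.imwrite('pics/c8.png',cv2.resize(b,None,fx=3,fy=3,interpolation=2))"
```

```text
time: 19.98
ee_pos: [0.4902, -0.2746, 0.1805]
tcp_rot: [-179.6, 0.5, -172.7]
wrist_force: [1.6, -0.2, 0.6]
opening: 0.0852
time: 20.65
ee_pos: [0.3743, -0.1671, 0.1715]
tcp_rot: [-180.0, 0.0, -172.7]
wrist_force: [-0.4, -0.4, -1.1]
opening: 0.0856
{'time': np.float64(20.7), 'q': array([-2.40827e+01, -1.49742e+01, -1.51118e+01,  8.98873e+01,
       -8.00000e-04, -3.13762e+01]), 'ee_pos': array([ 0.3744, -0.1674,  0.1714]), 'tcp_rot': array([ 1.799878e+02, -2.160000e-02, -1.727066e+02]), 'wrist_force': array([ 0.3835, -1.0797, -0.8754]), 'opening': np.float64(0.0851)}
```

View pics/c8.png

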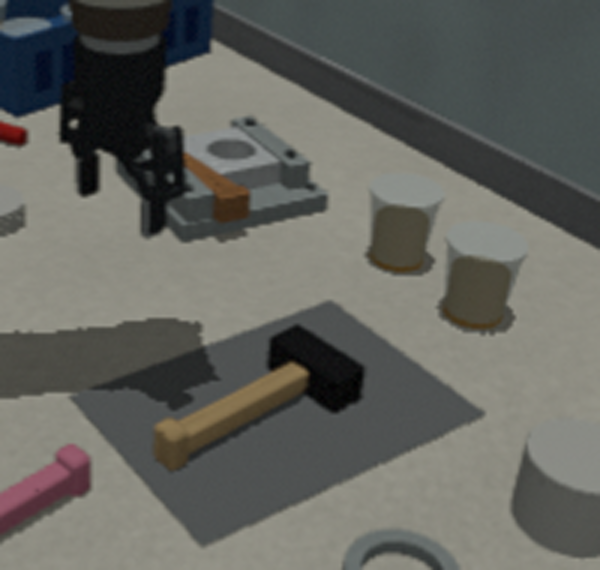

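The mallet lies flat on the mat (crop 260,400), the wedge is seated against the die (215,190), and the pots stand where they were.

```bash
python3 -c "
from h import *
print(order.job_done())"
```

```text
the job is handed in; nothing more can be done
None
```

The wedge is driven tight and the mallet is back on the mat. I handed the job in at about 20.7 s of the 54 s allowed; no verdict is reported.

- **Driving the wedge:** I took the black-headed mallet, not the pink look-alike, and struck the thick end with about 17 separate light taps, drawing clear after each. It slid at about 6 N, then about 13 N once it was pushing the die. After roughly 60 mm of travel it jammed. By estimate, about 13 mm of the butt stands outside the bed.
- **Tightness check:** The last four taps read 20 to 27 N, with no separate movement of the wedge seen. The stopping position still crept about 0.5 mm or less per tap. I put that down to give in the arm and grip, but some wedge creep is not ruled out. When I held the mallet against the wedge, the force eased from about 25 to 18–20 N.
- **Force limit:** The highest reading was about 27 N, well under 40 N. I only read the force at the end of each move, so brief impact peaks between readings were not seen.
- **Final look:** After the last tap but one, a picture showed the die against its stop with the wedge on it. The closing side view shows the mallet flat on the mat, the gripper open and clear, and the two pots in view where they were. I did not measure the wedge's position again in that view.

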